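Pair a remote with the television board on the repair bench

ROBOT

A 6-joint arm with a two-finger parallel gripper is mounted at the origin on the work surface. World frame = base frame: x ahead of the robot, y to its left, z up, the work surface at z = 0. Lengths are in m, angles in rad, forces in N, time in s.
With the tool pointing down it reaches from about 0.35 to 0.975 m from the base axis. Payload 4.9 kg.
Tool frame: the origin (TCP) lies on the centre line of the jaws, within the pads' length; the fingertips stand 11 mm ahead of it and the grasp point (between the pads) lies 8 mm behind it (manip.finger_overhang is the distance from the TCP to the fingertips, in m); y points along the fingers, z is the direction in which the jaws open and shut, and the axes are right-handed (so a half turn about y gives the same grasp; the last joint's range is limited). The gripper opens to 85 mm and grips with 20 to 120 N. Pads are 22 mm wide; open, the fingers measure 114 mm over their backs; the gripper's body (76 mm by 85 mm) begins 54 mm behind the grasp point. The pads swing forward as they close: fully open they stand 13 mm farther back than shut.
Start: joints at [0.997, 0.053, 1.613, -0, 1.476, -0.119], TCP at [0.275, 0.561, 0.242] pointing down, gripper open.
Joint ranges: [-3.01, 3.01], [-1.01, 2.22], [0.06, 2.58], [-1.02, 4.17], [0.09, 2.62], [-3.14, 3.14]. Speed limits (rad/s): [2.57, 2.57, 3.14, 3.14, 3.14, 3.14].

INTERFACE

Orientations are given as a unit quaternion [w, x, y, z].
In Python, from plant import readout, cams, workorder, manip gives the robot as it stands.
- The arm moves only by the tool play_rows, never from a script. Its arguments are lists of equal length, an entry for each row: "slide": the shift along the tool's x, y, z in cm, a list of three; "yaw": the turn about the tool's y in degrees; "grip": the closure, from -1 (fully open) to 1 (shut), so that 0 is half open. In form: {"slide": [[x, y, z], ...], "yaw": [yaw, ...], "grip": [grip, ...]}. A call has 1 to 12 rows; each row shifts and turns the commanded pose from where the row before left it, along the tool's axes as they then stand; what a row does not reach is not made up. A row lasts 1/10 s, in which the tool goes at most 50 mm and 8.59 degrees, less where a joint would pass 70% of its speed; a pose out of reach is approached as far as the arm can. A call with a gripper value outside its range is refused whole. The fingers move at their own pace and stop on an object; the grip force is fixed at half the most. Time passes only in rows, so rows that do not move let the fingers close. It gives the time, the measured TCP pose, the force and the opening at its end, in the units of the state.
- readout.state(): the state, without advancing time (a new reading comes with each control period).
- cams.grab_frame(name): name is "scene" or "side" or "wrist"; returns a dict with "image" (420x560x3 uint8, red, green, blue), "mtx" (3x3 intrinsics, pixels), "dist" ([k1, k2, p1, p2, k3] as OpenCV has them; the pictures are not rectified), "R" (3x3) and "t" (3): a world point X has camera coordinates R X + t; the wrist camera has in their place "mount" (4x4, takes a point from camera to tool coordinates, whose origin is the TCP and whose axes are the tool frame's). Camera axes: x right, y down, z forward; pixel columns grow to the right and rows downward; lengths in m; the calibration is good to about 2 mm. A picture is of the moment at which its call begins: read the wrist's pose just before it. There is no depth.
- workorder.job_done(): hands the job in, once; it reports no verdict.
The state is a dict: "time": time; "joint_pos": joint angles; "joint_vel": joint speeds; "joint_efforts": joint torques, N m; "tool_pos": TCP position; "tool_rot": TCP orientation; "contact_force": force on the tool from outside, world axes, zero at the start; "ft_torque": the same for the moment, N m; "gripper_width": opening from 0.0 (shut) to 1.0 (fully open).
Only numpy, scipy, OpenCV 4.12 (cv2) and the standard library are available. Lean on these libraries where they do the work, as an engineer would, in place of code of your own. Each camera call takes 0.05 s, during which the arm holds its last target.

TASK

Pair the black remote with the television board: with the closed fingertips gently press in the blue button on the green board (not hard against its stop), keep it in for about a second and let it spring back; then do the same with the red key on the black remote, and withdraw. Do not press any other button or key, do not touch the white remote at all, do not lift or shift the black remote, and leave everything else where it is.

Things in the scene. Friction and masses are not known exactly. Their poses are not given: they have to be found in the camera images.
- blue_button_top (a point): blue push button standing on the green board: round cap 20 mm across in a black collar 36 mm across; this point is the centre of the cap's top, 37 mm above the table when not pressed, and moves down with it
- blue_button (a joint): how far the blue button is pushed in, m: 0 released, 0.009 fully in (springs back by itself; starts to move at about 2.4 N, passes 0.003 at about 4.3 N and takes about 8 N fully in). It counts as pressed beyond 0.003
- blue_button_base: black collar of the blue button, fixed to the board; origin on the button's axis at the board's surface (16 mm above the table)
- yellow_button_top (a point): yellow push button standing on the green board: round cap 20 mm across in a black collar 36 mm across; this point is the centre of the cap's top, 37 mm above the table when not pressed, and moves down with it
- yellow_button (a joint): how far the yellow button is pushed in, m: 0 released, 0.009 fully in (springs back by itself; starts to move at about 2.4 N, passes 0.003 at about 4.3 N and takes about 8 N fully in)
- white_button_top (a point): white push button standing on the green board: round cap 20 mm across in a black collar 36 mm across; this point is the centre of the cap's top, 37 mm above the table when not pressed, and moves down with it
- white_button (a joint): how far the white button is pushed in, m: 0 released, 0.009 fully in (springs back by itself; starts to move at about 2.4 N, passes 0.003 at about 4.3 N and takes about 8 N fully in)
- board: green television circuit board, 200 mm (its x) by 240 mm (its y), fixed to the table; origin under its centre on the table, z up. Its surface is 16 mm above the table. The three buttons stand in a row along its y axis, 55 mm from the centre towards its -x edge, 70 mm apart, in any order; a heat sink and small parts up to 38 mm above the table fill the +x half
- black_remote: black remote control lying loose on its back on the table, 175 mm (its x) by 52 mm (its y) by 22 mm, 0.2 kg; origin at the centre of its underside, z up, x towards the end that points at a television (the end with the red key)
- red_key_top (a point): centre of the top of the red key on the black remote: round, 18 mm across, standing 9 mm proud of the remote's face, so 31 mm above the table when not pressed; on the remote's centre line 55 mm towards its +x end
- red_key (a joint): how far the red key of the black remote is pushed in, m: 0 released, 0.007 fully in (springs back by itself; starts to move at about 2.1 N, passes 0.0025 at about 3.9 N and takes about 7 N fully in). It counts as pressed beyond 0.0025
- green_key_top (a point): centre of the top of the green key on the black remote, same size and height, 62 mm from its centre towards the -x end
- green_key (a joint): how far the green key of the black remote is pushed in, m: 0 released, 0.007 fully in (springs back by itself; starts to move at about 2.1 N, passes 0.0025 at about 3.9 N and takes about 7 N fully in)
- white_remote: white remote control, same shape and size with the same red and green keys, lying loose beside the black one; origin at the centre of its underside, x towards the end with the red key
- screwdriver: loose screwdriver, orange handle, 190 mm long, 26 mm high, lying on the table; origin at its middle, underneath
- jar: loose small jar, 48 mm across, 45 mm high; origin at the centre of its underside
- spool: loose metal spool, 52 mm across, 40 mm high, standing on end; origin at the centre of its underside
- dish: loose blue open tray, 100 by 80 by 25 mm; origin at the centre of its underside
Mind the look-alikes: they are no part of the job. Leave any orange or pink look-alike of the black_remote alone.

How it is judged:
On the way, in this order (a step that is already met when the one before it is completed fails the run):
1. the blue button is pressed in by the fingers and kept in (value of joint blue_button above 0.003 m and contact force between the fingers and blue_button_base above 0.3 N), for 0.4 s.
2. the blue button is let go (value of joint blue_button below 0.001 m and contact force between the fingers and blue_button_base below 0.1 N), for 0.1 s.
3. the red key of the black remote is pressed in by the fingers and kept in (value of joint red_key above 0.0025 m and contact force between the fingers and black_remote above 0.3 N), for 0.4 s.
At the end, for the whole second after the job is handed in: All buttons and keys are released (within 1 mm), the black remote lies flat, at rest, within 25 mm of where it was, the white remote within 10 mm and the other loose things within 20 mm of where they were (value of joint each of blue_button, red_key, yellow_button, white_button, green_key below 0.001 m and distance of black_remote from where it was at the start of the episode below 0.025 m and angle between black_remote's own z axis and vertical below 0.05 rad and linear speed of black_remote below 0.01 m/s and distance of white_remote from where it was at the start of the episode below 0.01 m and distance of each of screwdriver, jar, spool, dish from where it was at the start of the episode below 0.02 m); the robot touches nothing.
It fails at once if the yellow or the white button, or the green key, is pressed (more than 2 mm in) (value of joint any of yellow_button, white_button, green_key above 0.002 m).
It fails at once if the white remote is touched (more than 1 N) (contact force between any of the fingers, the arm and white_remote above 1 N).
It fails at once if the blue button or the black remote is pressed harder than 40 N (contact force between the fingers and blue_button_base above 40 N or contact force between the fingers and black_remote above 40 N).
It fails at once if the black remote is lifted (more than 8 mm), tipped (more than 0.15 rad) or shifted more than 25 mm (height (world z) of black_remote above 0.008 m or angle between black_remote's own z axis and vertical above 0.15 rad or distance of black_remote from where it was at the start of the episode above 0.025 m).
It fails at once if another loose thing is moved more than 20 mm (distance of any of screwdriver, jar, spool, dish from where it was at the start of the episode above 0.02 m).
It also fails if it takes over 48 s, if anything falls off the work surface, if the arm or the gripper's body presses on something with over 40 N, if the wrist force passes 120 N, or if a joint passes its speed limit or range.

## Working session

There is one attempt and no reset: what is moved stays moved. The work goes in short steps, Python scripts to look and compute and a tool call to move; the robot and the scene stay as the last step left them, time stands still between calls to the robot, and variables do not carry over. Pictures are saved under pics/ and viewed, and the job is handed in when it is done.

Besides the shell and the picture viewer there is one more tool, called as a command line: name --pt "numbers of a row" for each row, then --argument value for the rest. play_rows: Moves the arm, as the interface text tells. Its arguments: {"type":"object","properties":{"slide":{"type":"array","items":{"type":"array","items":{"type":"number"}}},"yaw":{"type":"array","items":{"type":"number"}},"grip":{"type":"array","items":{"type":"number"}}},"required":["slide","yaw","grip"]}

```bash
mkdir -p pics; ls; python3 - <<'E'
from plant import readout, cams, workorder, manip
import cv2
print(readout.state()); print(manip.finger_overhang)
for n in ("scene","side","wrist"):
    f=cams.grab_frame(n); cv2.imwrite(f"pics/{n}0.png",f["image"][:,:,::-1])
    import numpy as np
    np.savez(f"pics/{n}0.npz",**{k:v for k,v in f.items()})
E
```

```text
pics
{'time': 0.0, 'joint_pos': array([ 9.97006022e-01,  5.33756941e-02,  1.61429666e+00,  7.12240284e-06,
        1.47603426e+00, -1.18998316e-01]), 'joint_vel': array([ 6.57014140e-05,  1.63118078e-03, -1.26187469e-03,  1.72704135e-03,
       -5.04702283e-04,  4.68783922e-04]), 'joint_efforts': array([-1.42253306e-03, -3.93701863e+01, -3.70166302e+01, -1.82807971e-04,
        7.10061882e-03,  3.14118302e-05]), 'tool_pos': array([0.27421035, 0.56095534, 0.24104975]), 'tool_rot': array([-0.68820096,  0.68960527, -0.15966734,  0.15915513]), 'contact_force': array([-0.25083922,  0.3399602 , -0.18674575]), 'ft_torque': array([-0.02933632,  0.02286141, -0.01188597]), 'gripper_width': 1.0026979371740972}
0.011
```

View pics/scene0.png

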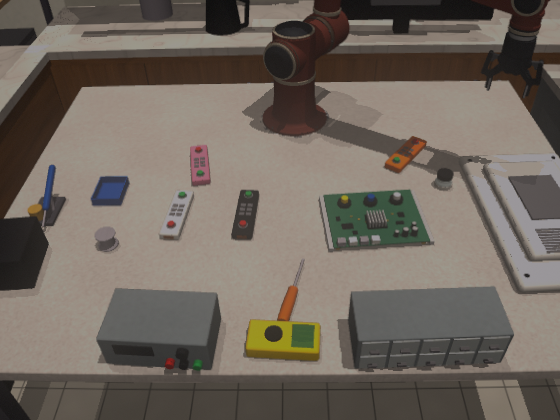

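View pics/side0.png

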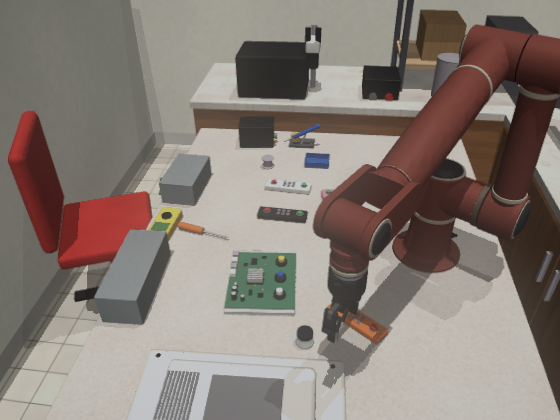

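View pics/wrist0.png

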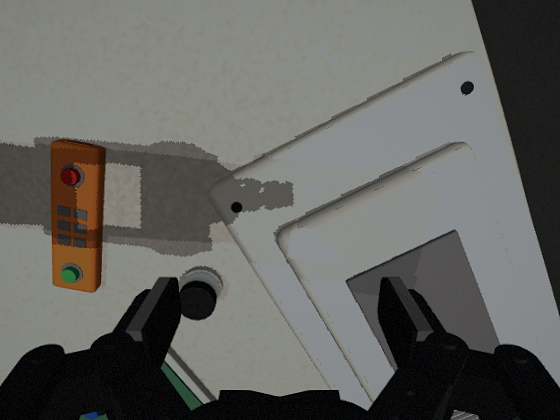

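The scene view shows:
- Black remote at (246,214), with its red key near (243,225) and green key near (248,196).
- Look-alikes: white remote (177,214), pink (200,164), orange (406,154).
- Board buttons: yellow (345,201), blue (371,200), white (397,197).

Next I'll enlarge crops around these.

```bash
python3 - <<'E'
import cv2,numpy as np
s=cv2.imread("pics/scene0.png"); d=cv2.imread("pics/side0.png")
def crop(im,x,y,w,h,k): return cv2.resize(im[y:y+h,x:x+w],None,fx=k,fy=k,interpolation=cv2.INTER_CUBIC)
a=np.vstack([crop(s,310,180,130,70,6)[:, :780]])
cv2.imwrite("pics/c1.png",a)
cv2.imwrite("pics/c2.png",crop(s,155,180,120,70,6))
cv2.imwrite("pics/c3.png",crop(d,215,165,115,95,6)); cv2.imwrite("pics/c4.png",crop(d,215,240,100,80,7))
E
```

```text
(no output)
```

View pics/c1.png

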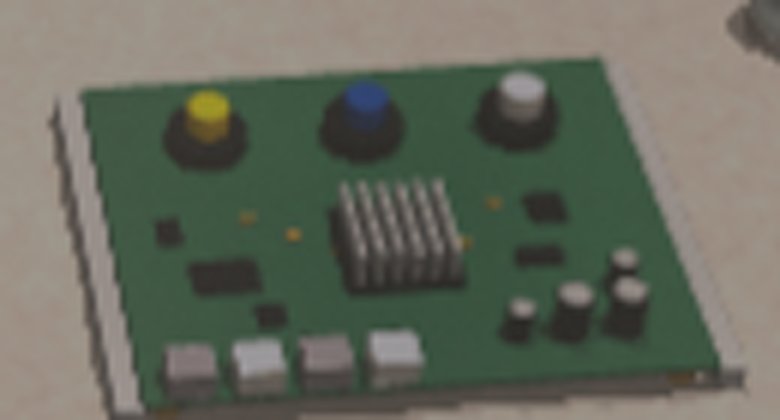

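View pics/c2.png

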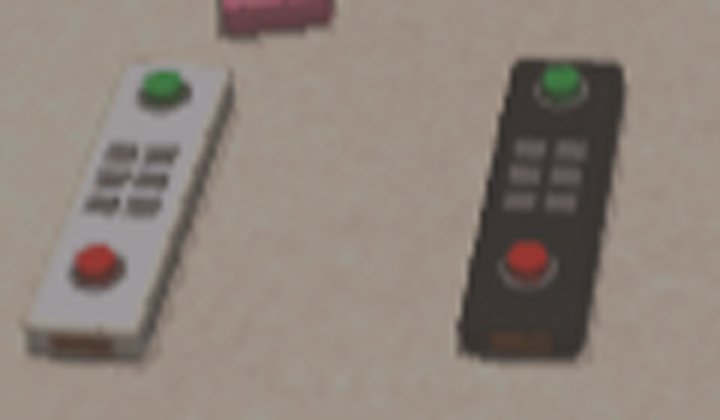

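View pics/c3.png

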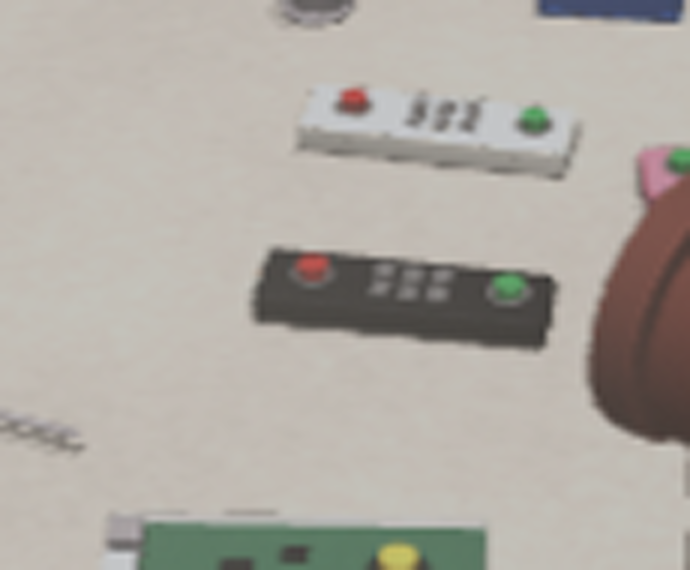

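View pics/c4.png

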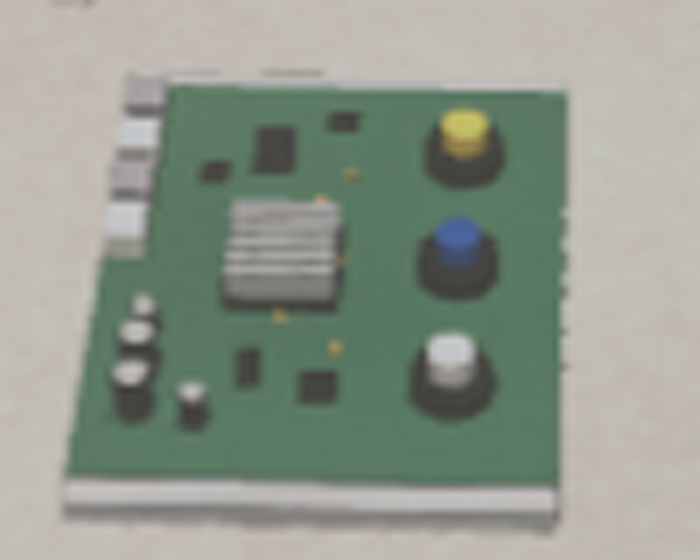

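```bash
cat > h.py <<'E'
import cv2,numpy as np
from scipy.optimize import least_squares
from scipy.spatial.transform import Rotation as Rn
def ray(f,p):
    u=cv2.undistortPoints(np.array([[p]],float),f["mtx"],f["dist"])[0,0]
    R=f["R"];return -R.T@f["t"], R.T@np.array([u[0],u[1],1.])
def atz(f,p,z):
    o,d=ray(f,p);return o+d*(z-o[2])/d[2]
def tri(rs):
    A=0;b=0
    for o,d in rs:
        d=d/np.linalg.norm(d);P=np.eye(3)-np.outer(d,d);A=A+P;b=b+P@o
    return np.linalg.solve(A,b)
E
python3 - <<'E'
from h import *
np.set_printoptions(precision=4,suppress=True)
S=dict(np.load("pics/scene0.npz"));D=dict(np.load("pics/side0.npz"))
P={}
for n,a,o,k,b,o2,k2,z in [("blue",(368,97),(310,180),6,(459,234),(215,240),7,.037),("yellow",(208,105),(310,180),6,(466,125),(215,240),7,.037),("white",(523,86),(310,180),6,(452,347),(215,240),7,.037),
 ("red",(527,254),(155,180),6,(313,264),(215,165),6,.031),("green",(561,78),(155,180),6,(510,284),(215,165),6,.031),("wred",(97,260),(155,180),6,(354,98),(215,165),6,.031),("wgreen",(163,83),(155,180),6,(535,118),(215,165),6,.031)]:
    p=(np.array(a)+.5)/k-.5+o; q=(np.array(b)+.5)/k2-.5+o2
    P[n]=tri([ray(S,p),ray(D,q)])
    print(n,P[n],atz(S,p,z)[:2],atz(D,q,z)[:2])
for a,b in [("blue","yellow"),("blue","white"),("red","green"),("wred","wgreen")]: print(a,b,np.linalg.norm(P[a]-P[b]))
import math
from plant import readout
s=readout.state();q=s["tool_rot"];print(Rn.from_quat(q[[1,2,3,0]]).as_matrix(),s["tool_pos"])
E
```

```text
blue [0.4528 0.1978 0.0394] [0.4516 0.199 ] [0.4525 0.1939]
yellow [0.4577 0.1274 0.0394] [0.4559 0.1281] [0.4576 0.1238]
white [0.4478 0.2665 0.0406] [0.4453 0.2683] [0.4475 0.2613]
red [ 0.5395 -0.1363  0.0307] [ 0.5408 -0.1357] [ 0.5392 -0.137 ]
green [ 0.4227 -0.1288  0.0296] [ 0.4259 -0.1279] [ 0.4221 -0.1286]
wred [ 0.539  -0.32    0.0297] [ 0.542  -0.3185] [ 0.5383 -0.32  ]
wgreen [ 0.4222 -0.3094  0.0288] [ 0.4261 -0.308 ] [ 0.4216 -0.3077]
blue yellow 0.0705724867617178
blue white 0.0688920179749184
red green 0.11707648011021485
wred wgreen 0.11728747477461018
[[ 0.8983 -0.0008  0.4393]
 [-0.4393 -0.0013  0.8983]
 [-0.0002 -1.     -0.0016]] [0.2743 0.5611 0.2414]
```

Two-camera triangulation agrees with the stated geometry: heights come out within about 3 mm, button spacing at 70 mm and key spacing at 117 mm. I'll close the fingers and move above the blue button.

play_rows --pt "3.2 0 -2.5" --pt "3.2 0 -2.5" --pt "3.2 0 -2.5" --pt "3.2 0 -2.5" --pt "3.2 0 -2.5" --pt "3.2 0 -2.5" --pt "3.2 0 -2.5" --pt "3.2 0 -2.5" --pt "3.2 0 -2.5" --pt "3.2 0 -2.5" --pt "0 0 0" --pt "0 0 0" --yaw '[0,0,0,0,0,0,0,0,0,0,0,0]' --grip '[1,1,1,1,1,1,1,1,1,1,1,1]'

```text
time: 1.35
tool_pos: [0.4522, 0.1957, 0.242]
tool_rot: [0.689, -0.689, 0.16, -0.16]
contact_force: [0.2, 0.9, -0.4]
gripper_width: 0.001
```

```bash
python3 - <<'E'
from h import *
from plant import readout,cams
np.set_printoptions(precision=4,suppress=True)
s=readout.state();f=cams.grab_frame("wrist")
q=s["tool_rot"];R=Rn.from_quat(q[[1,2,3,0]]).as_matrix()
print(R,s["tool_pos"],s["gripper_width"],s["contact_force"],s["joint_pos"])
M=f["mount"];Rc=(R@M[:3,:3]).T;f["R"]=Rc;f["t"]=-Rc@(R@M[:3,3]+s["tool_pos"])
np.savez("pics/w1.npz",**f);cv2.imwrite("pics/w1.png",f["image"][:,:,::-1])
print(cv2.projectPoints(np.array([[.4528,.1978,.037],[.452,.1975,.037],s["tool_pos"]+R[:,1]*.011]),cv2.Rodrigues(Rc)[0],f["t"],f["mtx"],f["dist"])[0][:,0])
E
```

```text
[[ 0.8974 -0.0007  0.4411]
 [-0.4411  0.0003  0.8974]
 [-0.0008 -1.     -0.    ]] [0.4522 0.1957 0.242 ] 0.0008060014149615111 [ 0.1852  0.9419 -0.3955] [ 0.2571 -0.2716  1.9126  0.0005  1.5012 -0.8569]
[[280.429  176.3005]
 [279.7973 175.7207]
 [277.7755 279.2673]]
```

View pics/w1.png

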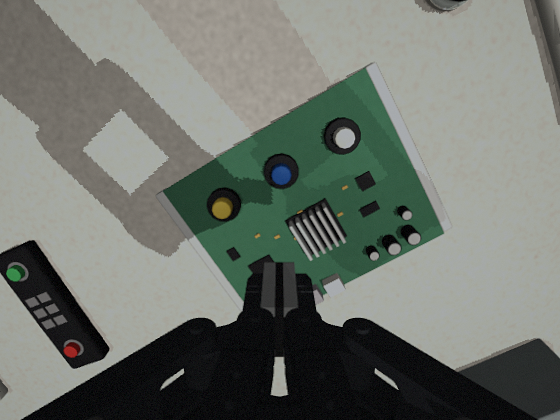

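The wrist view shows the blue cap at (281,175), against a prediction of (280,176), so the position is confirmed. Next, descend to just above it.

play_rows --pt "0 3 0.1" --pt "0 3 0" --pt "0 3 0" --pt "0 3 0" --pt "0 3 0" --pt "0 2 0" --pt "0 1 0" --pt "0 0.3 0" --pt "0 0 0" --pt "0 0 0" --yaw '[0,0,0,0,0,0,0,0,0,0]' --grip '[1,1,1,1,1,1,1,1,1,1]'

```text
time: 2.4
tool_pos: [0.4536, 0.1978, 0.0607]
tool_rot: [0.689, -0.689, 0.158, -0.16]
contact_force: [0.4, 0.4, 0.9]
gripper_width: 0.0
```

```bash
python3 - <<'E'
from h import *
from plant import readout,cams
np.set_printoptions(precision=4,suppress=True)
f=dict(np.load("pics/w1.npz"))
print("red",atz(f,(71.5,349.5),.031),"blue",atz(f,(281.5,174.5),.037),"green",atz(f,(17,271),.031))
s=readout.state();print(s["tool_pos"],s["contact_force"])
f=cams.grab_frame("side");cv2.imwrite("pics/s2.png",cv2.resize(f["image"][220:340,190:360,::-1],None,fx=4,fy=4,interpolation=cv2.INTER_CUBIC))
f=cams.grab_frame("scene");cv2.imwrite("pics/s3.png",cv2.resize(f["image"][120:260,290:450,::-1],None,fx=4,fy=4,interpolation=cv2.INTER_CUBIC))
E
```

```text
red [ 0.5371 -0.1312  0.031 ] blue [0.4516 0.1995 0.037 ] green [ 0.4205 -0.12    0.031 ]
[0.4536 0.1978 0.0607] [0.3986 0.3796 0.8547]
```

View pics/s2.png

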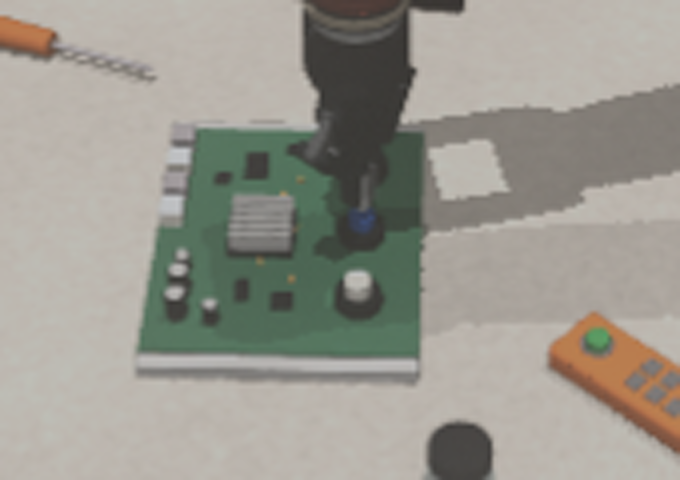

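View pics/s3.png

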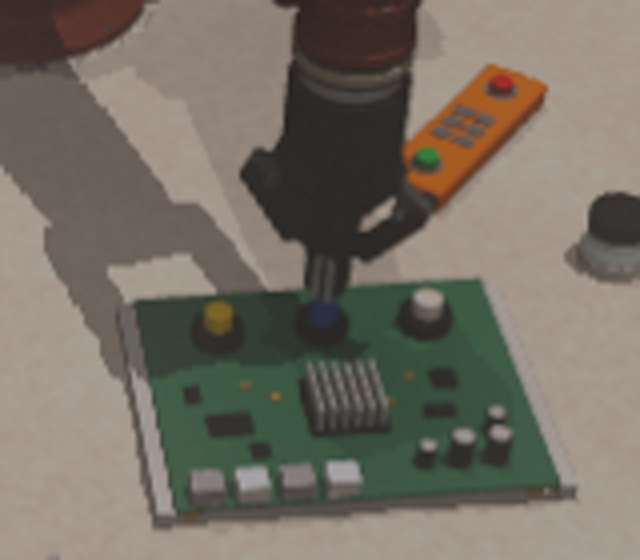

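The fingertips are right above the blue cap in both views. I'll descend gently, tracking force.

play_rows --pt "0 0.4 0" --pt "0 0.4 0" --pt "0 0.3 0" --pt "0 0.2 0" --pt "0 0 0" --yaw '[0,0,0,0,0]' --grip '[1,1,1,1,1]'

```text
time: 3.0
tool_pos: [0.4531, 0.1973, 0.0468]
tool_rot: [0.689, -0.689, 0.159, -0.16]
contact_force: [-1.2, -0.9, 6.3]
gripper_width: 0.0
```

```bash
python3 -c "
from plant import readout
s=readout.state();print(s['tool_pos'],s['contact_force'])"
```

```text
[0.45314443 0.19728147 0.04676391] [-1.20943954 -0.91917616  6.26442913]
```

play_rows --pt "0 0.1 0" --pt "0 0 0" --yaw '[0,0]' --grip '[1,1]'

```text
time: 3.2
tool_pos: [0.4532, 0.1973, 0.046]
tool_rot: [0.689, -0.689, 0.159, -0.16]
contact_force: [-1.8, -0.8, 5.4]
gripper_width: 0.002
```

```bash
python3 -c "
from plant import readout
s=readout.state();print(s['tool_pos'],s['contact_force'])"
```

```text
[0.45318513 0.19728197 0.04598618] [-1.76678838 -0.82864883  5.36392776]
```

play_rows --pt "0 0.1 0" --pt "0 0 0" --yaw '[0,0]' --grip '[1,1]'

```text
time: 3.4
tool_pos: [0.4532, 0.1973, 0.0451]
tool_rot: [0.689, -0.689, 0.159, -0.16]
contact_force: [-1.0, -1.3, 6.1]
gripper_width: 0.003
```

play_rows --pt "0 0.1 0" --pt "0 0 0" --yaw '[0,0]' --grip '[1,1]'

```text
time: 3.6
tool_pos: [0.4532, 0.1973, 0.0441]
tool_rot: [0.689, -0.689, 0.159, -0.16]
contact_force: [-1.5, -0.1, 7.9]
gripper_width: 0.001
```

play_rows --pt "0 0 0" --pt "0 0 0" --yaw '[0,0]' --grip '[1,1]'

```text
time: 3.8
tool_pos: [0.4532, 0.1973, 0.0442]
tool_rot: [0.689, -0.689, 0.159, -0.16]
contact_force: [-2.4, -0.4, 6.8]
gripper_width: -0.0
```

play_rows --pt "0 0.05 0" --pt "0 0 0" --pt "0 0 0" --pt "0 0 0" --pt "0 0 0" --pt "0 0 0" --pt "0 0 0" --pt "0 0 0" --pt "0 0 0" --pt "0 0 0" --yaw '[0,0,0,0,0,0,0,0,0,0]' --grip '[1,1,1,1,1,1,1,1,1,1]'

```text
time: 4.8
tool_pos: [0.4532, 0.1973, 0.0438]
tool_rot: [0.689, -0.689, 0.159, -0.16]
contact_force: [-2.4, -0.1, 8.4]
gripper_width: -0.001
```

```bash
python3 - <<'E'
from h import *
from plant import readout,cams
F=[]
for i in range(6):
    f=cams.grab_frame("side");s=readout.state();F.append(s["contact_force"]);
print(np.mean(F,0),np.std(F,0),s["tool_pos"])
cv2.imwrite("pics/s4.png",cv2.resize(f["image"][255:315,250:310,::-1],None,fx=8,fy=8,interpolation=cv2.INTER_CUBIC))
E
```

```text
[-1.45175322 -0.7404352   7.25196327] [0.69127089 0.40952549 0.57560887] [0.45319655 0.19727506 0.0437737 ]
```

View pics/s4.png

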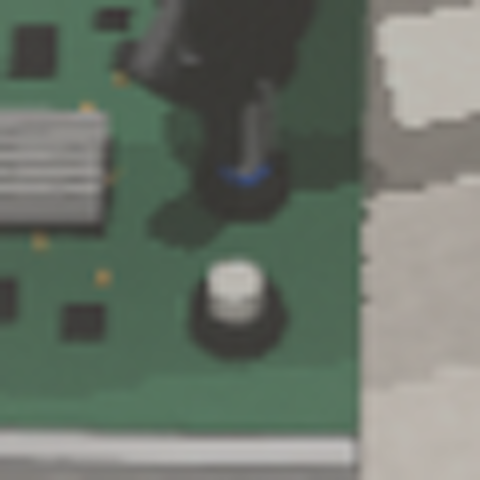

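The blue cap now shows as only a thin rim, and the mean force is about 7.2 N. That means it is well past 3 mm and not yet on its stop, and it has been held for over a second. Release.

play_rows --pt "0 -0.5 0" --pt "0 -1 0" --pt "0 -3 0" --pt "0 -4 0" --pt "0 -4 0" --pt "0 0 0" --pt "0 0 0" --yaw '[0,0,0,0,0,0,0]' --grip '[1,1,1,1,1,1,1]'

```text
time: 5.8
tool_pos: [0.453, 0.1973, 0.1689]
tool_rot: [0.689, -0.689, 0.159, -0.16]
contact_force: [-0.1, 0.3, -0.4]
gripper_width: 0.003
```

```bash
python3 - <<'E'
from h import *
from plant import readout,cams
s=readout.state();f=cams.grab_frame("side");print(s["tool_pos"],s["contact_force"])
cv2.imwrite("pics/s5.png",cv2.resize(f["image"][245:315,245:315,::-1],None,fx=7,fy=7,interpolation=cv2.INTER_CUBIC))
R=Rn.from_quat(s["tool_rot"][[1,2,3,0]]).as_matrix()
print(R.T@(np.array([.539,-.1355,.16])-s["tool_pos"])*100)
E
```

```text
[0.45298098 0.19726302 0.16885684] [-0.13169747  0.29866967 -0.39175283]
[ 22.344953     0.88654551 -26.11525458]
```

View pics/s5.png

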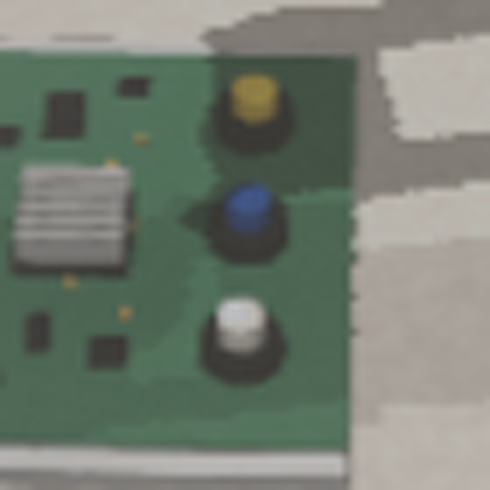

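The blue cap is back up. Now move over to the black remote's red key.

play_rows --pt "2.2 0 -2.6" --pt "2.2 0 -2.6" --pt "2.2 0 -2.6" --pt "2.2 0 -2.6" --pt "2.2 0 -2.6" --pt "2.2 0 -2.6" --pt "2.2 0 -2.6" --pt "2.2 0 -2.6" --pt "2.2 0 -2.6" --pt "2.2 0 -2.6" --pt "0 0 0" --pt "0 0 0" --yaw '[0,0,0,0,0,0,0,0,0,0,0,0]' --grip '[1,1,1,1,1,1,1,1,1,1,1,1]'

```text
time: 7.05
tool_pos: [0.5348, -0.1329, 0.1654]
tool_rot: [0.689, -0.688, 0.161, -0.158]
contact_force: [-0.1, 0.6, -0.7]
gripper_width: -0.001
```

```bash
python3 - <<'E'
from h import *
from plant import readout,cams
np.set_printoptions(precision=4,suppress=True)
s=readout.state();f=cams.grab_frame("wrist")
q=s["tool_rot"];R=Rn.from_quat(q[[1,2,3,0]]).as_matrix()
print(s["tool_pos"],s["contact_force"])
M=f["mount"];Rc=(R@M[:3,:3]).T;f["R"]=Rc;f["t"]=-Rc@(R@M[:3,3]+s["tool_pos"])
np.savez("pics/w2.npz",**f);cv2.imwrite("pics/w2.png",f["image"][:,:,::-1])
print(cv2.projectPoints(np.array([[.5395,-.1363,.031]]),cv2.Rodrigues(Rc)[0],f["t"],f["mtx"],f["dist"])[0][:,0])
E
```

```text
[ 0.5348 -0.1329  0.1654] [-0.0626  0.5842 -0.6757]
[[276.9369 205.9519]]
```

View pics/w2.png

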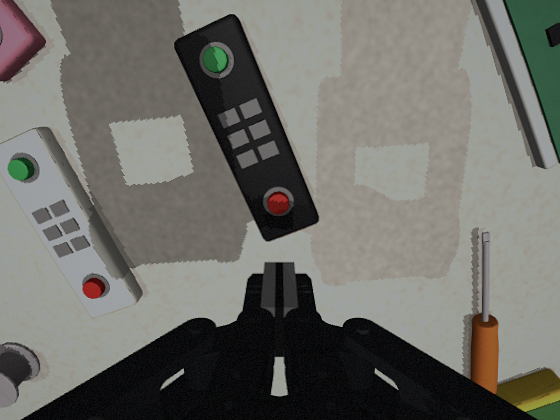

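```bash
python3 - <<'E'
from h import *
from plant import readout
np.set_printoptions(precision=4,suppress=True)
f=dict(np.load("pics/w2.npz"))
print("red",atz(f,(278,203),.031),"green",atz(f,(215,59),.031))
cv2.imwrite("pics/w2c.png",cv2.resize(f["image"][160:260,220:340,::-1],None,fx=6,fy=6,interpolation=cv2.INTER_CUBIC))
s=readout.state();R=Rn.from_quat(s["tool_rot"][[1,2,3,0]]).as_matrix()
print(R.T@(np.array([.539,-.1355,.031+.011])-s["tool_pos"])*100)
E
```

```text
red [ 0.5376 -0.1344  0.031 ] green [ 0.4218 -0.1272  0.031 ]
[ 0.565  12.3767 -0.1154]
```

View pics/w2c.png

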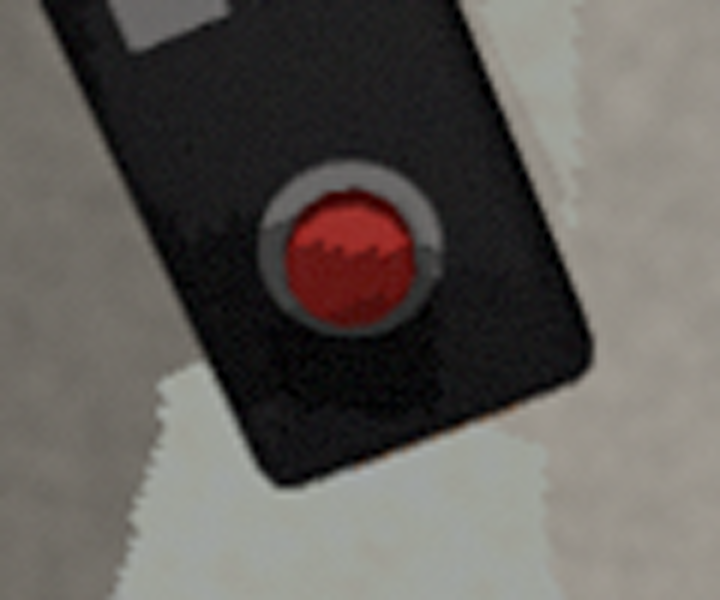

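The close crop confirms it is the red key on the black body, at (278,203). Descend to about 12 mm above it.

play_rows --pt "0.5 2 -0.1" --pt "0 3 0" --pt "0 3 0" --pt "0 2 0" --pt "0 1 0" --pt "0 0.3 0" --pt "0 0 0" --pt "0 0 0" --yaw '[0,0,0,0,0,0,0,0]' --grip '[1,1,1,1,1,1,1,1]'

```text
time: 7.9
tool_pos: [0.5411, -0.1362, 0.0562]
tool_rot: [-0.689, 0.689, -0.158, 0.16]
contact_force: [0.4, 0.3, 0.7]
gripper_width: -0.002
```

```bash
python3 - <<'E'
from h import *
from plant import readout,cams
s=readout.state();print(s["tool_pos"],s["contact_force"])
f=cams.grab_frame("side");a=cv2.resize(f["image"][175:245,240:330,::-1],None,fx=4,fy=4,interpolation=cv2.INTER_CUBIC)
f=cams.grab_frame("scene");b=cv2.resize(f["image"][175:245,200:290,::-1],None,fx=4,fy=4,interpolation=cv2.INTER_CUBIC)
cv2.imwrite("pics/s6.png",np.hstack([a,b]))
E
```

```text
[ 0.54108611 -0.13620768  0.05624588] [0.36001227 0.28289985 0.66048303]
```

View pics/s6.png

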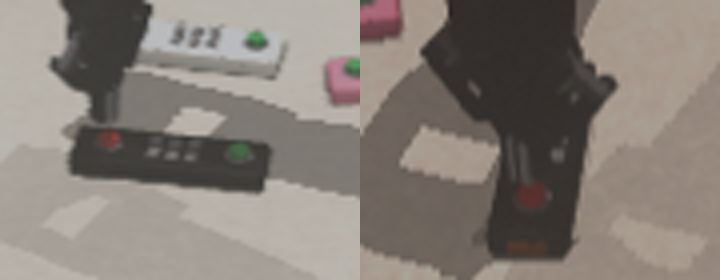

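play_rows --pt "-0.2 0.4 0" --pt "0 0.4 0" --pt "0 0.2 0" --pt "0 0.1 0" --pt "0 0 0" --pt "0 0 0" --yaw '[0,0,0,0,0,0]' --grip '[1,1,1,1,1,1]'

```text
time: 8.6
tool_pos: [0.5384, -0.1353, 0.0438]
tool_rot: [-0.689, 0.689, -0.159, 0.159]
contact_force: [-0.2, -0.7, 0.3]
gripper_width: 0.001
```

play_rows --pt "0 0.1 0" --pt "0 0 0" --yaw '[0,0]' --grip '[1,1]'

```text
time: 8.8
tool_pos: [0.5383, -0.1352, 0.0428]
tool_rot: [0.689, -0.689, 0.159, -0.159]
contact_force: [0.4, -0.1, 0.1]
gripper_width: 0.002
```

play_rows --pt "0 0.1 0" --pt "0 0 0" --yaw '[0,0]' --grip '[1,1]'

```text
time: 9.0
tool_pos: [0.5385, -0.1353, 0.042]
tool_rot: [-0.689, 0.689, -0.159, 0.16]
contact_force: [-0.6, 0.4, 2.7]
gripper_width: 0.001
```

Contact is at the nominal height (tip at 31 mm). Press about 4 mm more.

play_rows --pt "0 0.1 0" --pt "0 0 0" --pt "0 0.1 0" --pt "0 0 0" --yaw '[0,0,0,0]' --grip '[1,1,1,1]'

```text
time: 9.4
tool_pos: [0.5385, -0.1353, 0.04]
tool_rot: [-0.689, 0.689, -0.159, 0.16]
contact_force: [0.2, 0.4, 3.5]
gripper_width: 0.004
```

play_rows --pt "0 0.1 0" --pt "0 0 0" --yaw '[0,0]' --grip '[1,1]'

```text
time: 9.6
tool_pos: [0.5385, -0.1353, 0.039]
tool_rot: [-0.689, 0.689, -0.159, 0.16]
contact_force: [-0.7, -0.2, 4.8]
gripper_width: -0.002
```

play_rows --pt "0 0.1 0" --pt "0 0 0" --yaw '[0,0]' --grip '[1,1]'

```text
time: 9.8
tool_pos: [0.5385, -0.1353, 0.038]
tool_rot: [-0.689, 0.689, -0.159, 0.16]
contact_force: [-1.2, 0.4, 5.7]
gripper_width: 0.001
```

```bash
python3 - <<'E'
from h import *
from plant import readout,cams
F=[]
for i in range(6):
    f=cams.grab_frame("side");s=readout.state();F.append(s["contact_force"]);
print(np.mean(F,0),np.std(F,0),s["tool_pos"])
a=cv2.resize(f["image"][175:245,240:330,::-1],None,fx=4,fy=4,interpolation=cv2.INTER_CUBIC)
f=cams.grab_frame("scene");b=cv2.resize(f["image"][175:245,200:290,::-1],None,fx=4,fy=4,interpolation=cv2.INTER_CUBIC)
cv2.imwrite("pics/s7.png",np.hstack([a,b]))
E
```

```text
[-0.72255536  0.3506408   4.67040768] [0.60601856 0.49598748 0.37087739] [ 0.53848473 -0.13530988  0.03797597]
```

View pics/s7.png

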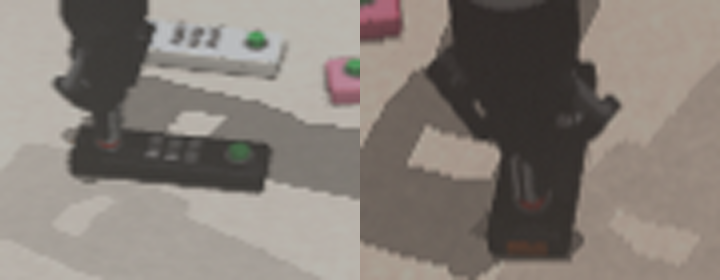

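play_rows --pt "0 0.1 0" --pt "0 0 0" --pt "0 0 0" --pt "0 0 0" --pt "0 0 0" --pt "0 0 0" --pt "0 0 0" --pt "0 0 0" --pt "0 0 0" --pt "0 0 0" --pt "0 0 0" --yaw '[0,0,0,0,0,0,0,0,0,0,0]' --grip '[1,1,1,1,1,1,1,1,1,1,1]'

```text
time: 11.25
tool_pos: [0.5385, -0.1353, 0.037]
tool_rot: [-0.689, 0.689, -0.159, 0.16]
contact_force: [-0.7, 1.5, 5.8]
gripper_width: -0.001
```

play_rows --pt "0 -0.5 0" --pt "0 -1 0" --pt "0 -3 0" --pt "0 -4 0" --pt "0 -4 0" --pt "0 -2 0" --pt "0 0 0" --pt "0 0 0" --pt "0 0 0" --yaw '[0,0,0,0,0,0,0,0,0]' --grip '[1,1,1,1,1,1,1,1,1]'

```text
time: 12.15
tool_pos: [0.537, -0.1347, 0.1795]
tool_rot: [0.689, -0.689, 0.161, -0.158]
contact_force: [-0.6, 0.1, -0.0]
gripper_width: -0.001
```

```bash
python3 - <<'E'
from h import *
from plant import readout,cams
s=readout.state();print(s["time"],s["tool_pos"],s["contact_force"])
f=cams.grab_frame("wrist");cv2.imwrite("pics/w8.png",f["image"][:,:,::-1])
g=cams.grab_frame("scene");cv2.imwrite("pics/s8.png",g["image"][:,:,::-1])
g=cams.grab_frame("side");cv2.imwrite("pics/d8.png",cv2.resize(g["image"][165:325,200:345,::-1],None,fx=4,fy=3.5))
E
```

```text
12.15 [ 0.53700053 -0.1347157   0.17946331] [-0.61538123  0.14238168 -0.01328128]
```

View pics/w8.png

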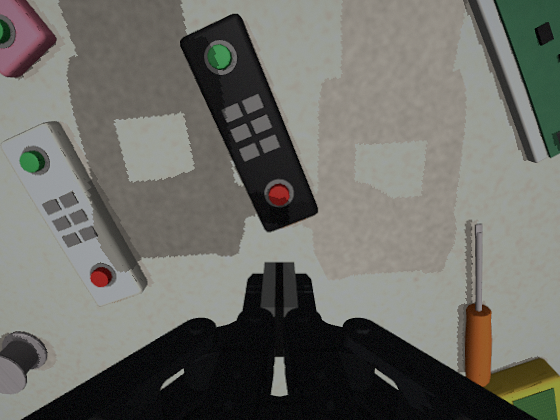

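View pics/s8.png

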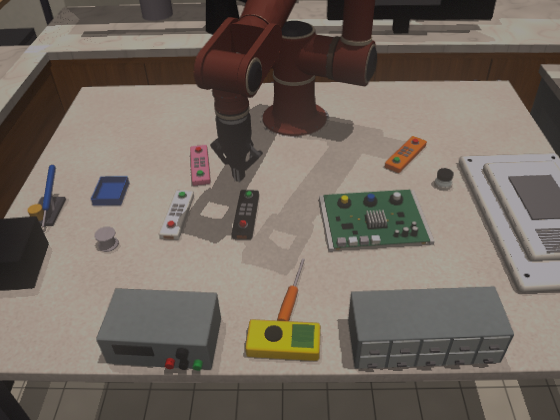

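View pics/d8.png

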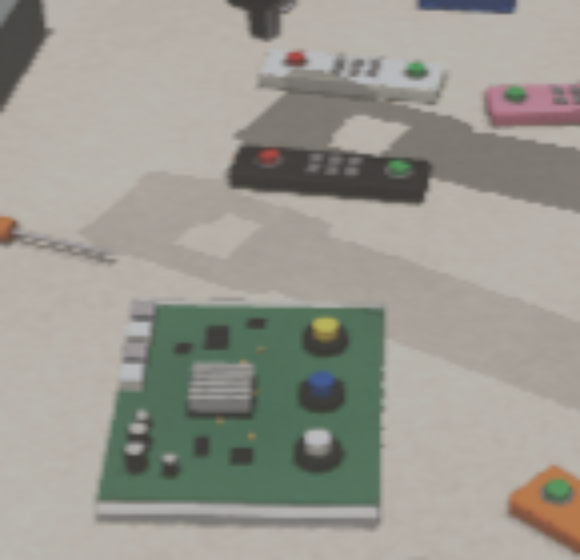

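All buttons and keys are up again, nothing appears to have moved, and the arm is clear. Handing in.

```bash
python3 -c "
from plant import workorder
print(workorder.job_done())"
```

```text
the job is handed in; nothing more can be done
None
```

I pressed the blue button and then the red key on the black remote with closed fingertips, holding each for over a second. I then withdrew and handed the job in at about 12 s; the hand-in gives no verdict.

- **Blue button:** the mean force while held was about 7.2 N. That is close to the 8 N that takes it fully in, but short of the stop. The depth estimates disagree: the tip position suggests about 4 mm and the force suggests about 7 mm. Both are past the 3 mm threshold.
- **Red key:** the final depth was about 5 mm by tip position, at roughly 5–6 N, which is past 2.5 mm and short of the 7 mm stop.
- **Last checks:** in the final pictures both caps are back up. The black remote, the white remote and the other loose things look where they were at the start, judged by eye. The tool force is about zero, and the fingertips are about 14 cm above the red key.

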